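# Correct the comparator's nest and set its pointer

## Task

One of the three packers in the comparator's nest is short: move it to the empty middle place of the stock rack and lay the long spare from the rack squarely in the nest place it left. Then, with the big outer (coarse) knob, bring the pointer near the packer you just laid, and finish with the small inner (fine) knob, which shifts the nest, until that packer's centre line stands at the pointer. Do not push the carriage by hand, and leave the other packers and everything round about where they are.

Things in the scene. Friction and masses are not known exactly. Their poses are not given: they have to be found in the camera images.
- nest: nest: low dark cross table, 124 x 210 mm, with three aluminium support bars along x, on the comparator; moved along y (up to 12 mm either way) only by the fine knob. Origin 10 mm above the table, under the middle of the middle bar; axes as the comparator's, over whose origin it stands at the start
- comparator: grey length comparator fixed to the table, bed 295 x 290 x 10 mm. Origin: table level under the nest's middle; x away from the robot (within 0.2 rad), y left, z up. On it the nest. Behind this (x 65 to 115 mm) rail and carriage, up to 83 mm high. In front a drive box 80 mm square; its top face, centred at x = -138 mm, slopes down 30 degrees to the right (-y) and bears the two coaxial knobs
- nest_mid (a point): middle of the top of the nest's middle support bar, 26 mm above the table; the two other bars are 75 mm left and right (nest y +75 and -75 mm). Aluminium bars 24 mm wide, 11 mm above the nest plate, with 6 mm high end lips whose inner faces are 51 mm either way along x. A packer lies lengthwise along its bar, overhanging it a little on both sides
- stock_rack: grey stock rack fixed to the table, base 220 x 136 x 10 mm. Origin: table level under its middle; x along its long side, roughly away from the robot, z up. Three bars like the nest's lie along y, 72 mm apart: at x = -72, 0 and +72 mm. The middle one is empty; the long spare and a short packer lie on the outer two, either way round, lengthwise along y
- rack_mid (a point): middle of the top of the rack's middle, empty support bar, 26 mm above the table and 16 mm above the rack's base; bar 24 mm wide, 6 mm high end lips with inner faces 51 mm either way along y
- short_in_nest: the wrong packer, lying in one of the three nest places: plain block 35 x 60 x 20 mm, 0.33 kg, of ground grey steel, its origin at the centre of its underside, long side along its own y, x across it
- long_spare: the right packer in stock, on one of the rack's outer bars: plain block 30 x 90 x 15 mm, 0.32 kg, of ground grey steel, its origin at the centre of its underside, long side along its own y, x across it
- long_a: long packer that stays in the nest, 30 x 90 x 15 mm, of ground grey steel, its origin at the centre of its underside, long side along its own y, x across it
- long_b: the other long packer that stays in the nest, 30 x 90 x 15 mm, of ground grey steel, its origin at the centre of its underside, long side along its own y, x across it
- short_spare: short packer that stays in the rack, 35 x 60 x 20 mm, of ground grey steel, its origin at the centre of its underside, long side along its own y, x across it
- coarse_knob: outer, coarse knob: black fluted cylinder, 56 mm diameter, from 3 to 27 mm along its z. Origin: where the axis meets the sloped face; z is the axis, up and leaning 30 degrees to the right (comparator -y). 1 rad about +z (counter-clockwise seen from outside) moves carriage and pointer 55 mm to comparator +y. Torque 0.08 N m, stays where left; stops lie beyond the end nest places
- fine_knob: inner, fine knob: aluminium fluted cylinder, 28 mm diameter, from 29 to 55 mm along the same axis; origin and z as for the coarse knob. 1 rad about +z moves the nest, with its packers, 6 mm to comparator +y (left) under the pointer; it has 2.0 rad each way at the start, then a stop. Torque 0.03 N m, stays where left. Neither knob turns the other
- carriage: black carriage 46 x 44 mm on the rail behind the nest, with the measuring head on it; origin at the centre of its underside. Moved only by the knobs
- pointer_tip (a point): sharp tip of the steel pointer on the measuring head: a cone pointing down, its tip 46 mm above the table at comparator x = 61 mm, just behind the ends of the packers and their bars. At the start it stands between the right (y = -75 mm) and the middle nest place, at y -17 to -57 mm
- vee: bystander: loose steel V block, 45 x 50 x 35 mm, on the front left part of the comparator's bed, beside the drive box; origin at the centre of its underside
- mug: bystander: loose mug, 92 mm high, 78 x 112 mm with its handle, origin at the centre of its underside
- sphere: bystander: loose reference sphere on a stem and foot, 84 mm high, 49 mm wide, origin at the centre of its underside
- tape: bystander: loose tape measure, 35 x 74 x 67 mm, origin at the centre of its underside
- ring: bystander: loose steel setting ring, 65 mm wide, 18 mm high, origin at the centre of its underside

How it is judged:
On the way, in this order (a step that is already met when the one before it is completed fails the run):
1. the short packer lies released on the rack's middle bar and the long spare lies released in its nest place (x of long_spare in the frame of nest between -0.009 and 0.009 m and (y of long_spare in the frame of nest between -0.081 and -0.069 m or y of long_spare in the frame of nest between -0.006 and 0.006 m or y of long_spare in the frame of nest between 0.069 and 0.081 m) and z of long_spare in the frame of nest between 0.013 and 0.019 m and angle between the y axis of long_spare and the x axis of nest, either way round below 0.1 rad and angle between each of long_spare, short_in_nest's own z axis and vertical below 0.06 rad and x of short_in_nest in the frame of stock_rack between -0.012 and 0.012 m and y of short_in_nest in the frame of stock_rack between -0.028 and 0.028 m and z of short_in_nest in the frame of stock_rack between 0.023 and 0.029 m and contact force between the fingers and long_spare below 0.1 N and contact force between the fingers and short_in_nest below 0.1 N), for 0.2 s.
2. coarse: the pointer comes within 7 mm of the new packer's centre line (x of pointer_tip in the frame of long_spare between -0.007 and 0.007 m), for 0.2 s.
3. fine: with the fingers on the fine knob the pointer stands within 2.5 mm of the centre line (x of pointer_tip in the frame of long_spare between -0.0025 and 0.0025 m and contact force between the fingers and fine_knob above 0.5 N), for 0.2 s.
At the end, for the whole second after the job is handed in: Long spare flat at rest in its nest place (9 mm along, 6 mm across, 0.10 rad); short packer flat at rest on the rack's middle bar (12 mm across, 28 mm along); pointer within 2.5 mm of the new packer's centre line; other packers within 20 mm of their start (x of long_spare in the frame of nest between -0.009 and 0.009 m and (y of long_spare in the frame of nest between -0.081 and -0.069 m or y of long_spare in the frame of nest between -0.006 and 0.006 m or y of long_spare in the frame of nest between 0.069 and 0.081 m) and z of long_spare in the frame of nest between 0.013 and 0.019 m and angle between the y axis of long_spare and the x axis of nest, either way round below 0.1 rad and angle between each of long_spare, short_in_nest's own z axis and vertical below 0.06 rad and x of short_in_nest in the frame of stock_rack between -0.012 and 0.012 m and y of short_in_nest in the frame of stock_rack between -0.028 and 0.028 m and z of short_in_nest in the frame of stock_rack between 0.023 and 0.029 m and distance of each of long_a, long_b, short_spare from where it was at the start of the episode below 0.02 m and x of pointer_tip in the frame of long_spare between -0.0025 and 0.0025 m and linear speed of each of long_spare, short_in_nest below 0.01 m/s); the robot touches nothing.
It fails at once if the carriage or its head is pushed by the fingers or the arm (contact force between any of the fingers, the arm and carriage above 2 N).
It fails at once if a bystander is moved more than 25 mm (distance of any of vee, mug, sphere, tape, ring from where it was at the start of the episode above 0.025 m).
It also fails if it takes over 72 s, if anything falls off the work surface, if the arm or the gripper's body presses on something with over 40 N, if the wrist force passes 120 N, or if a joint passes its speed limit or range.

## Robot

A 6-joint arm with a two-finger parallel gripper is mounted at the origin on the work surface; the furniture and walls round the work are solid. World frame = base frame: x ahead of the robot, y to its left, z up, the work surface at z = 0. Lengths are in m, angles in rad, forces in N, time in s.
With the tool pointing down it reaches from about 0.375 to 0.75 m from the base axis. Payload 9 kg.
Tool frame: the origin (TCP) lies on the centre line of the jaws, within the pads' length; the fingertips stand 14 mm ahead of it and the grasp point (between the pads) lies 5 mm behind it; z points along the fingers, y is the line along which they close (so a half turn about z gives the same grasp; the last joint's range is limited). The gripper opens to 85 mm and grips with 20 to 120 N. Pads are 22 mm wide; open, the fingers measure 114 mm over their backs; the gripper's body (76 mm by 85 mm) begins 54 mm behind the grasp point. The pads swing forward as they close: fully open they stand 13 mm farther back than shut.
Start: joints at [0.931, 0.104, 0.097, 1.564, 0, 1.353], TCP at [0.246, 0.547, 0.245] pointing down, gripper open.
Joint ranges: [-2.99, 2.99], [-0.84, 1.86], [-1.1, 1.16], [-1.84, 2.11], [-1.51, 1.56], [-3.14, 3.14]. Speed limits (rad/s): [2.22, 2.22, 2.57, 3.14, 3.14, 3.14].

## Interface

Orientations are given as a unit quaternion [w, x, y, z].
In Python, from bench import bot, eyes, job gives the robot as it stands (bot), with the cameras (eyes) and the job (job).
- The arm moves only by the tool jog_arm, called after "Emit:" by a JSON object that holds its "name" and its "arguments", one argument or row to a line. Schema: {"type":"object","properties":{"segments":{"type":"array","items":{"type":"array","prefixItems":[{"type":"number"},{"type":"array","items":{"type":"number"},"minItems":3,"maxItems":3},{"type":"number"}],"minItems":3,"maxItems":3},"minItems":1,"maxItems":12},"clamp_n":{"type":"number"},"only":{"type":"string"},"quiet":{"type":"boolean"},"lines":{"type":"string"}},"required":["segments"],"additionalProperties":false}. segments is a list of rows, 1 to 12 of them, each written [opening, [dx, dy, dz], turn]: the opening from 0.0 (shut) to 1.0 (fully open), then dx, dy, dz in m, then a turn about the tool's z in rad; each row is the pose to reach, as a shift and turn from the pose commanded when the call began, along the tool's axes at that moment; what a row does not reach only later rows make up. A row lasts 1/8 s, in which the tool goes at most 0.0625 m and 0.188 rad, less where a joint would pass 70% of its speed; a pose out of reach is approached as far as the arm can. The fingers move at their own pace and stop on an object; clamp_n is the grip in N (left out, the last holds). Time passes only in rows, so rows that do not move let the fingers close. The tool returns the time, the measured TCP pose, the force, the opening and the grip force at its end. only (a regular expression) keeps the lines of the reply that match it, lines (a string "A,B") keeps lines A to B, and quiet returns only ok. Input that does not fit is refused with a message, and nothing moves.
- bot.get_obs(): the state, without advancing time (a new reading comes with each control period).
- eyes.read_camera(name): name is "side" or "top"; returns a dict with "frame" (384x512x3 uint8, red, green, blue), "fovy" (degrees; the focal length in pixels is half the picture's height over the tangent of half this angle, whatever the lens; pixels are square), "cx", "cy" (the principal point, pixels), "pose" (4x4, takes a point from camera to world coordinates). Camera axes: x right, y down, z forward; pixel columns grow to the right and rows downward; lengths in m; the calibration is good to about 2 mm. A picture is of the moment at which its call begins. There is no depth.
- job.hand_in(): hands the job in; it is judged then, once.
The state is a dict: "time_s": time; "joint_positions": joint angles; "dq": joint speeds; "joint_efforts": joint torques, N m; "tool_pos": TCP position; "eef_rot": TCP orientation; "force": force on the tool from outside, world axes, zero at the start; "wrist_torque": the same for the moment, N m; "width": opening from 0.0 (shut) to 1.0 (fully open); "gripper_force": force on a finger pad.
Only numpy, scipy, OpenCV 4.12 (cv2) and the standard library are available. Lean on these libraries where they do the work, as an engineer would, in place of code of your own. Each camera call takes 0.05 s, during which the arm holds its last target. There are 200 camera calls.

## Working session

There is one attempt and no reset: what is moved stays moved. The work goes in short steps, Python scripts to look and compute and a tool call to move; the robot and the scene stay as the last step left them, time stands still between calls to the robot, and variables do not carry over. Pictures are saved under pics/ and viewed, at most 10 in all, crops included, and the job is handed in when it is done.

```bash
ls; mkdir -p pics
```

Run:
```python
from bench import bot, eyes, job
import cv2
for n in("top","side"):
    c=eyes.read_camera(n); cv2.imwrite(f"pics/{n}0.png",c["frame"][:,:,::-1]); print(n,c["fovy"],c["cx"],c["cy"],c["pose"].round(3).tolist(), [k for k in c if k not in("frame","pose")])
o=bot.get_obs(); print(o)
```

```text
bench.py
pics
top 47.655799523991426 256.61544378971996 193.651893192397 [[-0.026, -0.98, 0.197, 0.293], [-1.0, 0.026, -0.004, -0.015], [-0.002, -0.197, -0.98, 1.301], [0.0, 0.0, 0.0, 1.0]] ['fovy', 'cx', 'cy']
side 46.6107362461742 260.8917851358019 191.95302914973013 [[-0.738, 0.272, -0.618, 1.449], [0.675, 0.307, -0.671, 0.961], [0.007, -0.912, -0.41, 0.683], [0.0, 0.0, 0.0, 1.0]] ['fovy', 'cx', 'cy']
{'time_s': 0.1, 'joint_positions': array([9.31309688e-01, 1.04621429e-01, 9.65255608e-02, 1.56387734e+00,
       2.89386185e-05, 1.35305669e+00]), 'dq': array([-0.00029909, -0.00222133,  0.00069462,  0.0001205 ,  0.0005551 ,
       -0.0013618 ]), 'joint_efforts': array([ 7.22099998e-03, -5.58202922e+01,  5.04725254e+01,  1.28384048e-02,
       -2.00868640e-04,  5.81404834e-06]), 'tool_pos': array([0.24544829, 0.54719438, 0.24459888]), 'eef_rot': array([-2.57721555e-04,  2.09314104e-01,  9.77848280e-01, -5.29197191e-04]), 'force': array([ 0.46216304, -0.08717559,  0.28356684]), 'wrist_torque': array([-0.00980956,  0.0218747 , -0.01296754]), 'gripper_force': 0.0, 'width': 0.9996918479313781}
```

View pics/top0.png

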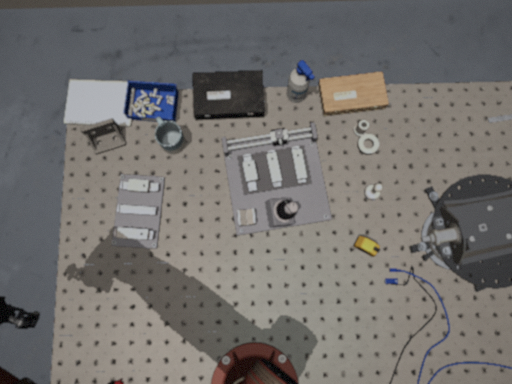

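View pics/side0.png

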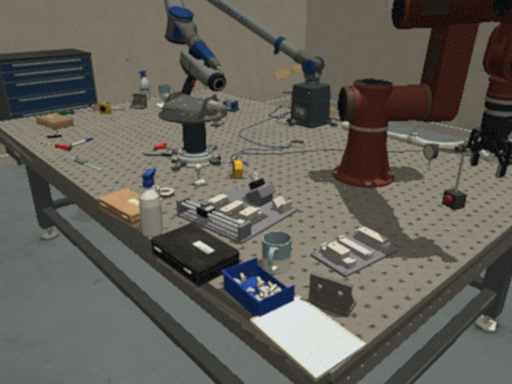

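The top view shows the comparator around (277,180) with its nest packers at (250,172), (274,168) and (300,163). The rack is around (138,210) and the drive box and knob around (287,208). Next I zoom in.

Run:
```python
import cv2,numpy as np
a=cv2.imread("pics/top0.png")
n=cv2.resize(a[118:238,218:338],None,fx=5,fy=5,interpolation=cv2.INTER_CUBIC)
r=cv2.resize(a[165:255,105:170],None,fx=3,fy=3,interpolation=cv2.INTER_CUBIC)
s=np.zeros((600,800,3),np.uint8); s[:,:600]=n; s[:270,600:795]=r
b=cv2.imread("pics/side0.png"); r=cv2.resize(b[215:275,305:400],None,fx=2,fy=2); s[280:400,600:790]=r
cv2.imwrite("pics/z1.png",s)
s=cv2.resize(b[165:245,165:305],None,fx=5.7,fy=5.7,interpolation=cv2.INTER_CUBIC)
cv2.imwrite("pics/z2.png",s[:600,:800])
```

```text
(no output)
```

View pics/z1.png

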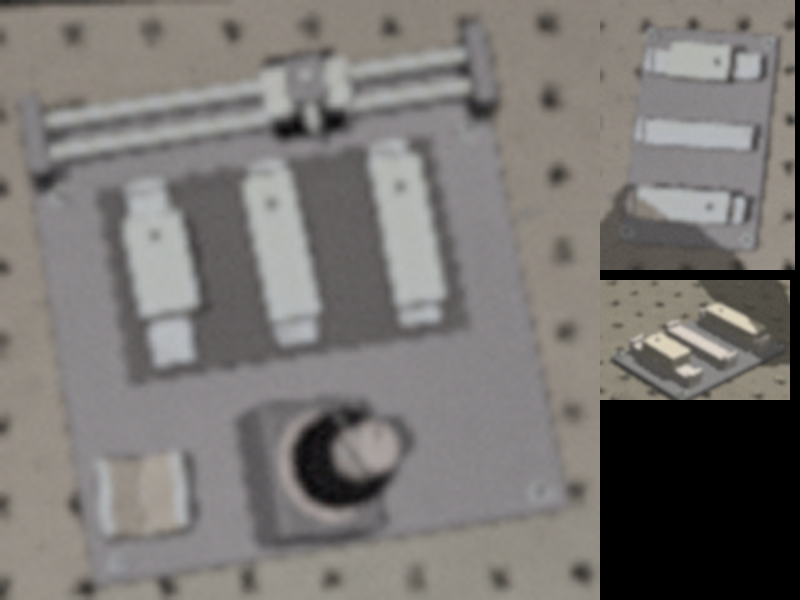

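View pics/z2.png

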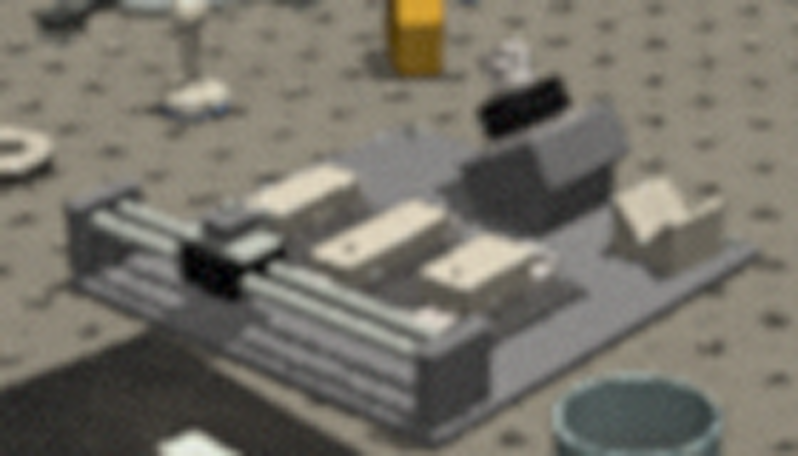

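The left nest place (zoom 160,265) holds the short packer. In the rack the near one (zoom 690,205, partly shadowed) is the long spare, and the far one is the short spare. The pointer is at about zoom (310,125). Now I measure these by masks and rays.

Create h.py:
```python
import numpy as np,cv2
from bench import bot, eyes, job
def cam(n): return eyes.read_camera(n)
def ray(c,px,z):
    "pixel(s) -> world point on plane z"
    px=np.atleast_2d(px).astype(float); f=192/np.tan(np.radians(c["fovy"])/2); P=c["pose"]
    d=np.c_[(px[:,0]-c["cx"])/f,(px[:,1]-c["cy"])/f,np.ones(len(px))]@P[:3,:3].T
    return P[:3,3]+d*((z-P[2,3])/d[:,2])[:,None]
def proj(c,p):
    f=192/np.tan(np.radians(c["fovy"])/2); P=c["pose"]; q=(np.atleast_2d(p)-P[:3,3])@P[:3,:3]
    return np.c_[q[:,0]/q[:,2]*f+c["cx"],q[:,1]/q[:,2]*f+c["cy"]]
S=5
def blobs(c,x0,y0,x1,y1,th,k=1,inv=False):
    "bright blobs in upscaled crop; returns contours in pixels"
    g=cv2.cvtColor(c["frame"],cv2.COLOR_RGB2GRAY)[y0:y1,x0:x1]
    g=cv2.resize(g,None,fx=S,fy=S,interpolation=cv2.INTER_CUBIC)
    m=((g<th) if inv else (g>th)).astype(np.uint8)
    if k>1: m=cv2.morphologyEx(m,cv2.MORPH_OPEN,cv2.getStructuringElement(cv2.MORPH_ELLIPSE,(k,k)))
    cs,_=cv2.findContours(m,cv2.RETR_EXTERNAL,cv2.CHAIN_APPROX_NONE)
    return [(q[:,0]+.5)/S-.5+[x0,y0] for q in cs if cv2.contourArea(q)>200]
def rect(c,q,z):
    w=ray(c,q,z)[:,:2]*1000
    (cx,cy),(a,b),t=cv2.minAreaRect(w.astype(np.float32))
    if a<b: a,b,t=b,a,t+90
    return np.round([cx,cy,a,b,(t+90)%180-90],1)   # mm, long, short, deg of long axis
```

Run:
```python
from h import *
c=cam("top"); g=cv2.cvtColor(c["frame"],cv2.COLOR_RGB2GRAY)
for p in((249,170),(250,163),(250,189),(274,168),(262,170),(235,200),(140,186),(123,187),(138,210),(125,232),(138,234),(120,210)): print(p,g[p[1],p[0]],end=' ')
print()
for th in(150,165):
  for nm,z,b in(("nest",.043,(235,140,312,195)),("rack",.043,(110,170,166,245))):
    for k in(1,42):
      for q in blobs(c,*b,th,k): print(th,nm,k,rect(c,q,z),q.mean(0).round(1))
```

```text
(249, 170) 183 (250, 163) 179 (250, 189) 176 (274, 168) 180 (262, 170) 99 (235, 200) 138 (140, 186) 181 (123, 187) 170 (138, 210) 181 (125, 232) 180 (138, 234) 182 (120, 210) 168 
150 nest 1 [570.3  -5.5  25.7  23.9   7.2] [251.8 185.9]
150 nest 1 [629.5   2.   83.4  34.8  10.5] [249.  167.4]
150 nest 1 [624.5 -72.7 114.6  29.5   9.9] [274. 168.]
150 nest 1 [ 635.3 -148.7  115.    30.     8. ] [299.2 165.5]
150 nest 1 [701.3 -17.4 124.1   8.8 -81.4] [254.3 143.4]
150 nest 1 [711.9  28.3  29.7   5.1  88.5] [239.2 140.1]
150 nest 42 [611.3  -1.5  46.   34.6   9.5] [250.1 172.4]
150 nest 42 [616.7 -74.4  68.   29.4   9.9] [274.5 170. ]
150 nest 42 [ 625.1 -150.3   69.1   29.8    8.3] [299.7 166.7]
150 rack 1 [432.5 290.5  23.4   8.6  -5. ] [150.7 234.7]
150 rack 1 [439.4 345.5  88.8  30.9  83.8] [133.3 232.4]
150 rack 1 [508.9 337.  113.5  25.3  84.8] [134.5 209.1]
150 rack 1 [576.  284.7  25.5  22.1  -1.5] [153.8 186.4]
150 rack 1 [584.5 345.   83.7  36.1  83.7] [134.1 184.5]
150 rack 42 [439.5 346.4  51.7  29.2  82.4] [131.8 232.8]
150 rack 42 [507.  319.7  33.2  24.3  88.5] [141.3 20
[... 409 characters left out ...]
]
165 nest 1 [ 640.7 -147.8   99.5   27.5    7.9] [298.6 161.4]
165 nest 1 [701.2 -16.4 121.3   6.  -80.9] [254.4 143.5]
165 nest 42 [610.9  -2.2  41.8  32.4   5. ] [250.2 172.6]
165 nest 42 [615.9 -74.5  62.7  27.1  10.2] [274.5 170.4]
165 nest 42 [ 625.1 -150.2   65.    27.4    8.3] [299.7 166.7]
165 rack 1 [432.8 290.3  20.4   6.1  -3.3] [150.8 234.5]
165 rack 1 [439.4 345.   85.9  28.1  84.5] [133.5 232.4]
165 rack 1 [508.3 332.6 102.   21.8  85. ] [137.1 209.4]
165 rack 1 [575.7 284.8  21.2  19.6  -1.5] [153.8 186.4]
165 rack 1 [583.6 340.7  72.6  32.4  83.6] [135.5 184.6]
165 rack 42 [439.2 344.4  43.6  26.5  83.6] [132.3 232.9]
165 rack 42 [583.8 342.7  48.7  32.   82.2] [134.5 184.6]
```

Add to h.py:
```python
from scipy.spatial.transform import Rotation as Ro
def go(x,y,z,yaw=None,start=None):
    "tool-axis shift/turn from the present pose to TCP x,y,z with tool-y yaw (deg, mod 180)"
    o=bot.get_obs(); w=o["eef_rot"]; R=Ro.from_quat([w[1],w[2],w[3],w[0]]).as_matrix()
    d=R.T@(np.array([x,y,z])-o["tool_pos"]); cur=np.degrees(np.arctan2(R[1,1],R[0,1]))
    t=0 if yaw is None else -np.radians((yaw-cur+90)%180-90)
    print("d",d.round(4),"turn",round(t,3),"| yaw",round(cur,2),"pos",o["tool_pos"].round(4),"q6",o["joint_positions"][5].round(2),"w",round(o["width"],3),"t",round(o["time_s"],2))
def tri(ct,pt,cs,ps):
    "nearest point of two rays, and gap"
    A=[];b=[]
    a0,a1=ct["pose"][:3,3],ray(ct,pt,0)[0]; b0,b1=cs["pose"][:3,3],ray(cs,ps,0)[0]
    u=(a1-a0)/np.linalg.norm(a1-a0); v=(b1-b0)/np.linalg.norm(b1-b0)
    s=np.linalg.lstsq(np.c_[u,-v],b0-a0,rcond=None)[0]; p,q=a0+s[0]*u,b0+s[1]*v
    return ((p+q)/2).round(4),np.linalg.norm(p-q).round(4)
```

Run:
```python
from h import *
c=cam("top"); s=cam("side")
z=lambda x,y:(x/5+218-.4,y/5+118-.4)
print("bed",ray(c,[z(98,582),z(567,508)],.01).round(4).tolist())
k=ray(c,[z(124,220),z(183,210),z(200,308),z(138,320)],.046); print("short",k.round(4).tolist(),k.mean(0).round(4))
Z=lambda x,y:(x/5.7+165-.4,y/5.7+165-.4)
print("fine top",tri(c,z(374,447),s,Z(515,52)))
print("pointer/head ray",ray(c,z(312,125),.046).round(4), ray(c,z(312,125),.083).round(4))
print("shortside", [tri(c,z(*a),s,Z(*b)) for a,b in (((155,235),(458,270)),((271,204),(350,247)))])
go(.617,0,.15,99.3)
```

```text
bed [[0.4319, 0.0415, 0.01], [0.4689, -0.24, 0.01]]
short [[0.6443, 0.0207, 0.046], [0.6496, -0.0147, 0.046], [0.5891, -0.0233, 0.046], [0.5828, 0.0136, 0.046]] [ 0.6165 -0.0009  0.046 ]
fine top (array([ 0.4909, -0.1157,  0.1052]), np.float64(0.0061))
pointer/head ray [[ 0.7007 -0.0938  0.046 ]] [[ 0.6887 -0.0915  0.083 ]]
shortside [(array([0.6341, 0.0022, 0.048 ]), np.float64(0.0003)), (array([ 0.6537, -0.0683,  0.0424]), np.float64(0.0018))]
d [-0.563  -0.3472  0.0951] turn -0.584 | yaw 65.83 pos [0.2456 0.5473 0.2449] q6 1.35 w 1.002 t 0.25
```

Emit:
{"name": "jog_arm", "arguments": {
  "segments": [
    [0.8, [-0.563, -0.347, 0.095], -0.565],
    [0.8, [-0.563, -0.347, 0.095], -0.565],
    [0.8, [-0.563, -0.347, 0.095], -0.565],
    [0.8, [-0.563, -0.347, 0.095], -0.565],
    [0.8, [-0.563, -0.347, 0.095], -0.565],
    [0.8, [-0.563, -0.347, 0.095], -0.565],
    [0.8, [-0.563, -0.347, 0.095], -0.565],
    [0.8, [-0.563, -0.347, 0.095], -0.565],
    [0.8, [-0.563, -0.347, 0.095], -0.565],
    [0.8, [-0.563, -0.347, 0.095], -0.565],
    [0.8, [-0.563, -0.347, 0.095], -0.565],
    [0.8, [-0.563, -0.347, 0.095], -0.565]
  ],
  "clamp_n": 60
}}

```text
time_s: 1.75
tool_pos: [0.618, -0.0031, 0.1485]
eef_rot: [-0.001, -0.069, 0.998, 0.0]
force: [-0.6, -0.1, 0.0]
width: 0.804
gripper_force: 0.0
```

```bash
python3 -c "
from h import *
go(.6165,-.0005,.036,98.2)"
```

```text
d [0.0009 0.0028 0.1125] turn -0.004 | yaw 97.96 pos [ 0.618  -0.0031  0.1485] q6 -0.36 w 0.804 t 1.75
```

Emit:
{"name": "jog_arm", "arguments": {
  "segments": [
    [0.8, [0, 0.002, 0.05], 0],
    [0.8, [0, 0.002, 0.1], 0],
    [0.8, [0, 0.002, 0.114], 0],
    [0.8, [0, 0.002, 0.114], 0]
  ]
}}

```text
time_s: 2.25
tool_pos: [0.6166, 0.0028, 0.0365]
eef_rot: [-0.0, -0.072, 0.997, 0.0]
force: [0.7, -0.3, 0.8]
width: 0.802
gripper_force: 0.0
```

```bash
python3 -c "
from h import *
go(.6165,-.0005,.036,98.2)"
```

```text
d [ 0.0006 -0.0033  0.0005] turn 0.001 | yaw 98.23 pos [0.6166 0.0028 0.0365] q6 -0.35 w 0.802 t 2.25
```

Emit:
{"name": "jog_arm", "arguments": {
  "segments": [
    [0.8, [0, -0.003, 0.001], 0],
    [0, [0, -0.003, 0.001], 0],
    [0, [0, -0.003, 0.001], 0],
    [0, [0, -0.003, 0.001], 0],
    [0, [0, -0.003, 0.001], 0],
    [0, [0, -0.003, 0.001], 0]
  ],
  "clamp_n": 60
}}

```text
time_s: 3.0
tool_pos: [0.6184, -0.001, 0.0369]
eef_rot: [0.001, -0.071, 0.997, -0.0]
force: [-0.8, -0.6, 6.1]
width: 0.397
gripper_force: 60.1
```

Emit:
{"name": "jog_arm", "arguments": {
  "segments": [
    [0, [0, 0, -0.02], 0],
    [0, [0, 0, -0.06], 0],
    [0, [0, 0, -0.12], 0],
    [0, [0, 0, -0.12], 0]
  ]
}}

```text
time_s: 3.5
tool_pos: [0.6203, -0.0011, 0.1623]
eef_rot: [0.005, -0.072, 0.997, -0.001]
force: [0.2, 0.5, -3.6]
width: 0.396
gripper_force: 60.6
```

```bash
python3 -c "
from h import *
go(.511,.341,.15,174.8)
c=cam('top');cv2.imwrite('pics/t2.png',cv2.resize(c['frame'][110:260,100:340,::-1],None,fx=3.3,fy=3.3))"
```

```text
d [0.0595 0.3543 0.0107] turn -1.337 | yaw 98.21 pos [ 0.6203 -0.0011  0.1623] q6 -0.36 w 0.396 t 3.5
```

Emit:
{"name": "jog_arm", "arguments": {
  "segments": [
    [0, [0.06, 0.354, 0.0], -1.337],
    [0, [0.06, 0.354, 0.0], -1.337],
    [0, [0.06, 0.354, 0.0], -1.337],
    [0, [0.06, 0.354, 0.0], -1.337],
    [0, [0.06, 0.354, 0.0], -1.337],
    [0, [0.06, 0.354, 0.0], -1.337],
    [0, [0.06, 0.354, 0.0], -1.337],
    [0, [0.06, 0.354, 0.0], -1.337],
    [0, [0.06, 0.354, 0.0], -1.337],
    [0, [0.06, 0.354, 0.0], -1.337]
  ]
}}

```text
time_s: 4.8
tool_pos: [0.5076, 0.3405, 0.1551]
eef_rot: [-0.0, -0.673, 0.74, 0.0]
force: [0.3, -0.5, -3.4]
width: 0.397
gripper_force: 60.9
```

```bash
python3 -c "
from h import *
go(.511,.341,.0375,174.8)
c=cam('top');cv2.imwrite('pics/t2.png',cv2.resize(c['frame'][110:260,100:340,::-1],None,fx=3.3,fy=3.3))"
```

```text
d [-0.0008 -0.0034  0.1176] turn -0.003 | yaw 174.61 pos [0.5076 0.3405 0.1551] q6 -1.1 w 0.397 t 4.8
```

View pics/t2.png

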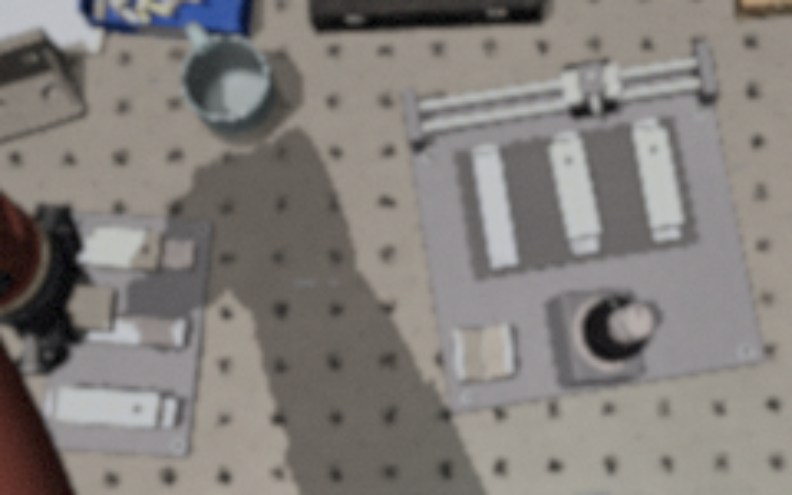

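The short packer is held over the rack's middle bar, and the left nest bar is bare at picture (495,205). Lowering it now.

Emit:
{"name": "jog_arm", "arguments": {
  "segments": [
    [0, [0, -0.003, 0.05], 0],
    [0, [0, -0.003, 0.1], 0],
    [0, [0, -0.003, 0.114], 0],
    [0, [0, -0.003, 0.117], 0],
    [0, [0, -0.003, 0.118], 0]
  ]
}}

```text
time_s: 5.48
tool_pos: [0.5119, 0.3414, 0.0396]
eef_rot: [0.002, -0.674, 0.739, -0.001]
force: [-0.8, 0.3, -4.4]
width: 0.396
gripper_force: 61.1
```

```bash
python3 -c "
from h import *
go(.511,.341,.0375,174.8)
c=cam('top')
for b in blobs(c,236,145,262,195,150): print(rect(c,b,.028))
"
```

```text
d [0.0005 0.0009 0.0021] turn -0.0 | yaw 174.78 pos [0.5119 0.3414 0.0396] q6 -1.1 w 0.396 t 5.47
[618.4   0.9 118.6  26.2   7.7]
[697.9  12.   58.1  10.2  88.5]
```

Emit:
{"name": "jog_arm", "arguments": {
  "segments": [
    [0, [0, -0.001, 0.002], 0],
    [0, [0, -0.001, 0.003], 0],
    [0, [0, -0.001, 0.003], 0]
  ]
}}

```text
time_s: 5.9
tool_pos: [0.5127, 0.3413, 0.0369]
eef_rot: [0.001, -0.674, 0.738, -0.001]
force: [-3.5, -2.2, 9.0]
width: 0.394
gripper_force: 62.7
```

Emit:
{"name": "jog_arm", "arguments": {
  "segments": [
    [0.65, [0, 0, 0], 0],
    [0.65, [0, 0, 0], 0],
    [0.65, [0, 0, 0], 0]
  ]
}}

```text
time_s: 6.28
tool_pos: [0.5116, 0.3409, 0.0345]
eef_rot: [0.0, -0.674, 0.738, -0.0]
force: [0.9, 0.7, -0.5]
width: 0.653
gripper_force: 0.0
```

Emit:
{"name": "jog_arm", "arguments": {
  "segments": [
    [0.65, [0, 0, -0.05], 0],
    [0.65, [0, 0, -0.11], 0],
    [0.65, [0, 0, -0.11], 0]
  ]
}}

```text
time_s: 6.65
tool_pos: [0.5144, 0.342, 0.1503]
eef_rot: [0.004, -0.674, 0.738, -0.002]
force: [0.2, -0.4, -0.9]
width: 0.653
gripper_force: 0.0
```

```bash
python3 -c "
from h import *
go(.4396,.3461,.15,174.1)"
```

```text
d [ 0.0027  0.0749 -0.0003] turn 0.012 | yaw 174.81 pos [0.5144 0.342  0.1503] q6 -1.1 w 0.653 t 6.65
```

Emit:
{"name": "jog_arm", "arguments": {
  "segments": [
    [0.7, [0.001, 0.04, 0], 0.012],
    [0.7, [0.001, 0.075, 0], 0.012],
    [0.7, [0.001, 0.073, 0], 0.012],
    [0.7, [0.001, 0.073, 0], 0.012],
    [0.7, [0.001, 0.073, 0.05], 0.012],
    [0.7, [0.001, 0.073, 0.08], 0.012],
    [0.7, [0.001, 0.073, 0.08], 0.012]
  ]
}}

```text
time_s: 7.52
tool_pos: [0.4375, 0.3453, 0.0616]
eef_rot: [-0.002, -0.67, 0.743, 0.001]
force: [-0.9, 0.2, 0.7]
width: 0.699
gripper_force: 0.0
```

```bash
python3 -c "
from h import *
go(.4396,.3461,.034,174.1)"
```

```text
d [-0.001  -0.0021  0.0276] turn -0.0 | yaw 174.08 pos [0.4375 0.3453 0.0616] q6 -1.03 w 0.699 t 7.53
```

Emit:
{"name": "jog_arm", "arguments": {
  "segments": [
    [0.7, [0, -0.002, 0.025], 0],
    [0.7, [0, -0.002, 0.03], 0],
    [0.7, [0, -0.002, 0.03], 0]
  ]
}}

```text
time_s: 7.9
tool_pos: [0.4413, 0.3464, 0.0354]
eef_rot: [0.0, -0.67, 0.743, -0.0]
force: [-0.4, -0.2, 0.2]
width: 0.703
gripper_force: 0.0
```

```bash
python3 -c "
from h import *
go(.4396,.3461,.034,174.1)"
```

```text
d [0.0004 0.0016 0.0014] turn 0.0 | yaw 174.11 pos [0.4413 0.3464 0.0354] q6 -1.04 w 0.703 t 7.9
```

Emit:
{"name": "jog_arm", "arguments": {
  "segments": [
    [0, [0, 0, 0], 0],
    [0, [0, 0, 0], 0],
    [0, [0, 0, 0], 0],
    [0, [0, 0, 0], 0]
  ],
  "clamp_n": 60
}}

```text
time_s: 8.4
tool_pos: [0.4414, 0.3467, 0.0357]
eef_rot: [0.001, -0.67, 0.742, -0.0]
force: [-0.2, 0.1, 7.1]
width: 0.334
gripper_force: 61.3
```

```bash
python3 -c "
from h import *
go(.4396,.3461,.034,174.1)"
```

```text
d [0.0008 0.0017 0.0017] turn 0.001 | yaw 174.13 pos [0.4414 0.3467 0.0357] q6 -1.04 w 0.334 t 8.4
```

Emit:
{"name": "jog_arm", "arguments": {
  "segments": [
    [0, [0, 0, -0.02], 0],
    [0, [0, 0, -0.08], 0],
    [0, [0, 0, -0.12], 0],
    [0, [0, 0, -0.12], 0]
  ]
}}

```text
time_s: 8.9
tool_pos: [0.4427, 0.3472, 0.1594]
eef_rot: [0.003, -0.67, 0.742, -0.001]
force: [0.2, 0.8, -4.4]
width: 0.335
gripper_force: 60.3
```

```bash
python3 -c "
from h import *
go(.618,.001,.15,98)"
```

```text
d [ 0.3265 -0.2098  0.0095] turn 1.329 | yaw 174.12 pos [0.4427 0.3472 0.1594] q6 -1.04 w 0.335 t 8.9
```

Emit:
{"name": "jog_arm", "arguments": {
  "segments": [
    [0, [0.327, -0.210, 0], 1.329],
    [0, [0.327, -0.210, 0], 1.329],
    [0, [0.327, -0.210, 0], 1.329],
    [0, [0.327, -0.210, 0], 1.329],
    [0, [0.327, -0.210, 0], 1.329],
    [0, [0.327, -0.210, 0], 1.329],
    [0, [0.327, -0.210, 0], 1.329],
    [0, [0.327, -0.210, 0], 1.329],
    [0, [0.327, -0.210, 0], 1.329],
    [0, [0.327, -0.210, 0], 1.329],
    [0, [0.327, -0.210, 0], 1.329]
  ]
}}

```text
time_s: 10.28
tool_pos: [0.6159, 0.0003, 0.1545]
eef_rot: [0.0, -0.071, 0.997, 0.0]
force: [-0.1, -0.3, -1.8]
width: 0.341
gripper_force: 60.4
```

```bash
python3 -c "
from h import *
go(.618,.001,.0385,98.2)
c=cam('top')
f=lambda n,p: print(n,rect(c,p,.041))
for b in blobs(c,112,172,162,245,150): f('rack',b)
"
```

```text
d [-0.0022  0.0004  0.116 ] turn -0.001 | yaw 98.11 pos [6.159e-01 3.000e-04 1.545e-01] q6 -0.35 w 0.341 t 10.28
rack [415.  399.   14.9   9.8   2.3]
rack [433.1 264.2  58.2   8.1   1. ]
rack [448.2 339.  134.   84.1  88.5]
rack [503.9 293.2  26.7  26.1  88.5]
rack [500.  358.8  97.   73.4 -87.7]
rack [537.4 290.7  55.9  37.9 -84.3]
rack [559.5 402.3  20.6  13.3  39.2]
rack [577.4 285.1  31.3  24.2  -3.1]
rack [585.7 346.1  86.5  40.3  83.4]
rack [598.1 269.3  14.3  12.5   1. ]
rack [616.4 271.3  16.3   9.8  88.5]
```

Emit:
{"name": "jog_arm", "arguments": {
  "segments": [
    [0, [-0.001, 0, 0.05], 0],
    [0, [-0.001, 0, 0.1], 0],
    [0, [-0.001, 0, 0.114], 0],
    [0, [-0.001, 0, 0.117], 0],
    [0, [-0.001, 0, 0.117], 0]
  ]
}}

```text
time_s: 10.95
tool_pos: [0.6185, -0.0006, 0.0395]
eef_rot: [0.001, -0.07, 0.998, -0.0]
force: [0.1, 0.4, -2.8]
width: 0.333
gripper_force: 60.4
```

```bash
python3 -c "
from h import *
go(.618,.001,.0365,98.2)
c=cam('top');s=cam('side')
S0=np.zeros((600,800,3),np.uint8)
S0[:,:400]=cv2.resize(c['frame'][150:240,100:160,::-1],(400,600)); S0[:400,400:]=cv2.resize(s['frame'][175:245,210:280,::-1],(400,400));cv2.imwrite('pics/t3.png',S0)
"
```

```text
d [0.0002 0.0017 0.003 ] turn -0.004 | yaw 97.99 pos [ 6.185e-01 -6.000e-04  3.950e-02] q6 -0.35 w 0.333 t 10.95
```

View pics/t3.png

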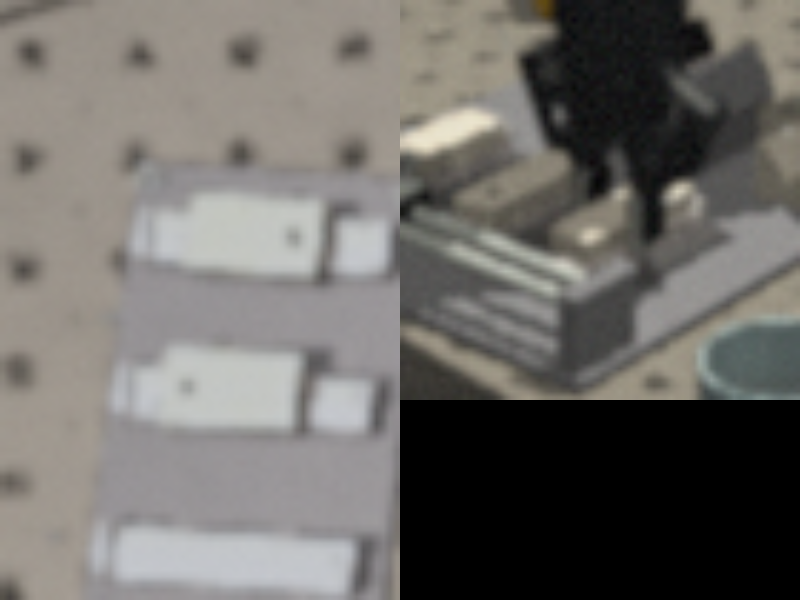

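The short packer lies squarely on the rack's middle bar at (232,388). The long spare is poised over the left nest bar at (600,225).

Emit:
{"name": "jog_arm", "arguments": {
  "segments": [
    [0, [0, 0.0015, 0.002], 0],
    [0, [0, 0.0015, 0.0035], 0],
    [0, [0, 0.0015, 0.0035], 0]
  ]
}}

```text
time_s: 11.42
tool_pos: [0.6176, 0.0012, 0.0357]
eef_rot: [0.001, -0.07, 0.998, -0.0]
force: [-4.7, 1.8, 10.1]
width: 0.335
gripper_force: 61.9
```

Emit:
{"name": "jog_arm", "arguments": {
  "segments": [
    [0.65, [0, 0, 0], 0],
    [0.65, [0, 0, 0], 0],
    [0.65, [0, 0, 0], 0]
  ]
}}

```text
time_s: 11.8
tool_pos: [0.6169, 0.001, 0.0337]
eef_rot: [0.0, -0.07, 0.998, 0.0]
force: [-0.0, 0.0, -0.6]
width: 0.653
gripper_force: 0.0
```

Emit:
{"name": "jog_arm", "arguments": {
  "segments": [
    [0.65, [0, 0, -0.05], 0],
    [0.65, [0, 0, -0.11], 0],
    [0.65, [0, 0, -0.15], 0],
    [0.65, [0.09, -0.10, -0.15], 0],
    [0.65, [0.14, -0.10, -0.15], 0],
    [0.65, [0.14, -0.10, -0.15], 0]
  ]
}}

```text
time_s: 12.55
tool_pos: [0.4905, -0.1185, 0.1837]
eef_rot: [0.0, -0.069, 0.998, -0.0]
force: [-0.8, 0.4, 0.9]
width: 0.652
gripper_force: 0.0
```

```bash
python3 -c "
from h import *
c=cam('top');s=cam('side')
for b in blobs(c,236,145,312,195,150): print(rect(c,b,.041))
S0=np.zeros((600,800,3),np.uint8)
S0[:300,:500]=cv2.resize(c['frame'][130:214,200:340,::-1],(500,300)); S0[300:,:500]=cv2.resize(s['frame'][165:249,170:310,::-1],(500,300));cv2.imwrite('pics/t4.png',S0)
go(.4947,-.12,.13,98)
"
```

```text
[614.5   2.4 116.4  31.3   7.8]
[648.9 -67.   69.3  29.8   4.1]
[697.7  12.2  58.3   9.8 -83. ]
d [-0.0052 -0.0013  0.0537] turn -0.004 | yaw 97.78 pos [ 0.4894 -0.1194  0.1837] q6 -0.63 w 0.651 t 12.65
```

View pics/t4.png

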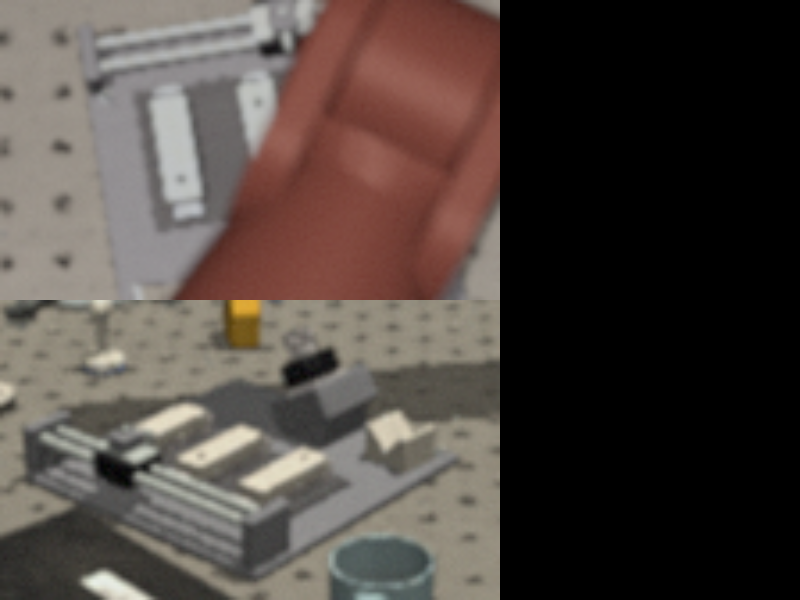

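The long spare lies squarely on the left nest bar (top picture 177,150), and the side view still shows the black carriage at (115,465). Next is the coarse knob.

```bash
python3 -c "
from h import *
go(.4924,-.1007,.074,97.9-31.5)"
```

```text
d [-0.0056  0.0181  0.1097] turn 0.548 | yaw 97.78 pos [ 0.4894 -0.1194  0.1837] q6 -0.63 w 0.651 t 12.65
```

Emit:
{"name": "jog_arm", "arguments": {
  "segments": [
    [1, [-0.006, 0.018, 0.03], 0.548],
    [1, [-0.006, 0.018, 0.03], 0.548],
    [1, [-0.006, 0.018, 0.03], 0.548],
    [1, [-0.006, 0.018, 0.03], 0.548]
  ],
  "clamp_n": 30
}}

```text
time_s: 13.15
tool_pos: [0.4959, -0.0984, 0.1537]
eef_rot: [0.0, 0.202, 0.979, 0.0]
force: [-0.1, -0.3, 0.3]
width: 1.001
gripper_force: 0.0
```

```bash
python3 -c "
from h import *
go(.4924,-.1007,.074,97.9-31.5)"
```

```text
d [ 0.0023 -0.0035  0.0797] turn 0.005 | yaw 66.67 pos [ 0.4959 -0.0984  0.1537] q6 -0.05 w 1.001 t 13.15
```

Emit:
{"name": "jog_arm", "arguments": {
  "segments": [
    [1, [0.002, -0.003, 0.04], 0],
    [1, [0.002, -0.003, 0.07], 0],
    [1, [0.002, -0.003, 0.078], 0],
    [1, [0.002, -0.003, 0.078], 0]
  ]
}}

```text
time_s: 13.65
tool_pos: [0.4928, -0.1005, 0.0767]
eef_rot: [0.0, 0.201, 0.98, 0.0]
force: [-0.4, 0.2, 1.0]
width: 1.003
gripper_force: 0.3
```

```bash
python3 -c "
from h import *
go(.4924,-.1007,.074,97.9-31.5)
s=cam('side');cv2.imwrite('pics/t5.png',cv2.resize(s['frame'][150:250,170:310,::-1],(800,571)))"
```

```text
d [ 0.0003 -0.0003  0.0027] turn 0.007 | yaw 66.79 pos [ 0.4928 -0.1005  0.0767] q6 -0.06 w 1.003 t 13.65
```

View pics/t5.png

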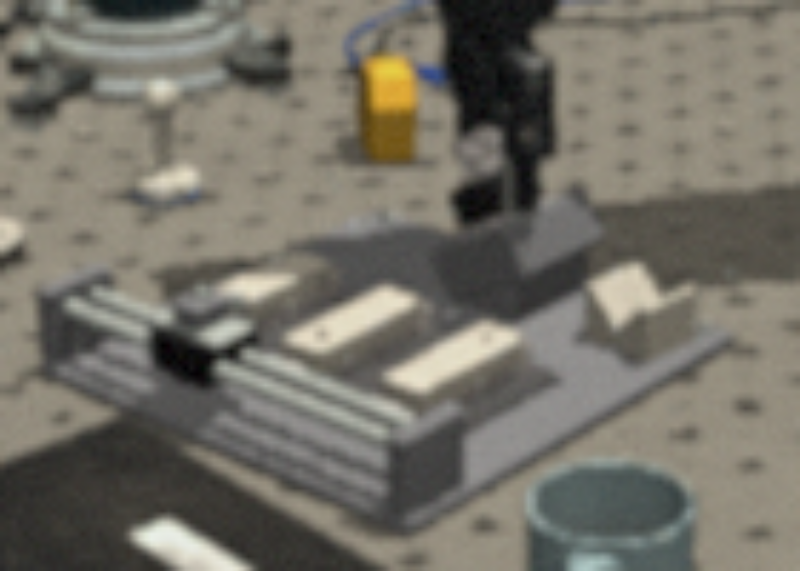

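Add to h.py:
```python
YAW=np.radians(7.9); M=np.array([.6278,-.0728,0.]); EX=np.array([np.cos(YAW),np.sin(YAW),0]); EY=np.array([-np.sin(YAW),np.cos(YAW),0])
def carr(xp=.112):
    "comp y (mm) of the carriage's black rear face, side view"
    s=cam("side"); g=s["frame"].max(2); a=proj(s,[M+xp*EX+y*EY+[0,0,.045] for y in np.linspace(-.13,.13,40)])
    m=np.zeros(g.shape,np.uint8); cv2.polylines(m,[a.round().astype(int)],False,1,9); m&=(g<45).astype(np.uint8)
    n,l,st,ce=cv2.connectedComponentsWithStats(m); i=1+st[1:,4].argmax(); p=ce[i]
    d=ray(s,p,0)[0]-s["pose"][:3,3]; t=(xp-(s["pose"][:3,3]-M)@EX)/(d@EX); w=s["pose"][:3,3]+t*d
    print("carr px",p.round(2),"area",st[i,4],"wid",st[i,2:4],"y",round((w-M)@EY*1000,1),"z",w[2].round(4))
```

```bash
python3 -c "
from h import *
carr()"
```

```text
carr px [201.54 212.48] area 69 wid [11 10] y -23.6 z 0.0511
```

Emit:
{"name": "jog_arm", "arguments": {
  "segments": [
    [0.5, [0, 0, 0.001], 0],
    [0.4, [0, 0, 0.001], 0],
    [0.4, [0, 0, 0.001], 0],
    [0.4, [0, 0, 0.001], 0]
  ],
  "clamp_n": 30
}}

```text
time_s: 14.25
tool_pos: [0.4968, -0.0984, 0.0811]
eef_rot: [0.005, 0.201, 0.98, 0.004]
force: [-3.2, 19.3, 42.6]
width: 0.784
gripper_force: 31.2
```

Emit:
{"name": "jog_arm", "arguments": {
  "segments": [
    [0.4, [0, 0, 0], -0.1],
    [0.4, [0, 0, 0], -0.2],
    [0.4, [0, 0, 0], -0.2]
  ]
}}

```text
time_s: 14.62
tool_pos: [0.4985, -0.1036, 0.0811]
eef_rot: [0.007, 0.103, 0.995, -0.002]
force: [6.0, -7.5, 25.1]
width: 0.666
gripper_force: 40.0
```

```bash
python3 -c "
from h import *
carr()"
```

```text
carr px [202.01 212.73] area 67 wid [11 10] y -21.5 z 0.051
```

I was closing along the tilt. The jaws must close along comparator x, so I raise and re-orient by 90°.

Emit:
{"name": "jog_arm", "arguments": {
  "segments": [
    [1, [0, 0, 0], 0],
    [1, [0, 0, -0.01], 0],
    [1, [0, 0, -0.06], 0],
    [1, [0, 0, -0.06], 0.9],
    [1, [0, 0, -0.06], 1.78],
    [1, [0, 0, -0.06], 1.78],
    [1, [0, 0, -0.06], 1.78],
    [1, [0, 0, -0.06], 1.78],
    [1, [0, 0, -0.06], 1.78],
    [1, [0, 0, -0.06], 1.78],
    [1, [0, 0, -0.06], 1.78],
    [1, [0, 0, -0.06], 1.78]
  ]
}}

```text
time_s: 16.18
tool_pos: [0.4926, -0.1004, 0.1351]
eef_rot: [-0.0, 0.814, 0.581, 0.0]
force: [0.8, 1.0, -0.1]
width: 0.999
gripper_force: 0.0
```

```bash
python3 -c "
from h import *
go(.4924,-.1007,.077,7.9-31.5)"
```

```text
d [-0.0004 -0.      0.0581] turn 0.082 | yaw -18.9 pos [ 0.4926 -0.1004  0.1351] q6 1.44 w 0.999 t 16.18
```

Emit:
{"name": "jog_arm", "arguments": {
  "segments": [
    [1, [0, 0, 0.04], 0.08],
    [1, [0, 0, 0.056], 0.08],
    [1, [0, 0, 0.057], 0.08],
    [0.4, [0, 0, 0.057], 0.08],
    [0.4, [0, 0, 0.057], 0.08],
    [0.4, [0, 0, 0.057], 0.08],
    [0.4, [0, 0, 0.057], 0.08]
  ],
  "clamp_n": 30
}}

```text
time_s: 17.05
tool_pos: [0.4924, -0.1006, 0.0796]
eef_rot: [0.0, 0.835, 0.551, -0.0]
force: [-7.4, 2.2, 11.0]
width: 0.661
gripper_force: 29.8
```

```bash
python3 -c "
from h import *
carr()"
```

```text
carr px [202.03 212.67] area 69 wid [12 10] y -21.4 z 0.0512
```

Emit:
{"name": "jog_arm", "arguments": {
  "segments": [
    [0.4, [0, 0, 0], -0.15],
    [0.4, [0, 0, 0], -0.3],
    [0.4, [0, 0, 0], -0.3]
  ]
}}

```text
time_s: 17.48
tool_pos: [0.492, -0.1, 0.0789]
eef_rot: [-0.001, 0.742, 0.67, 0.0]
force: [-6.8, 5.2, 7.2]
width: 0.649
gripper_force: 30.6
```

```bash
python3 -c "
from h import *
carr()"
```

```text
carr px [204.54 213.81] area 72 wid [11 10] y -10.1 z 0.0509
```

Emit:
{"name": "jog_arm", "arguments": {
  "segments": [
    [0.4, [0, 0, 0], -0.17],
    [0.4, [0, 0, 0], -0.34],
    [0.4, [0, 0, 0], -0.51],
    [0.4, [0, 0, 0], -0.68],
    [0.4, [0, 0, 0], -0.9],
    [0.4, [0, 0, 0], -0.9]
  ]
}}

```text
time_s: 18.27
tool_pos: [0.491, -0.1011, 0.0786]
eef_rot: [-0.001, 0.378, 0.926, -0.0]
force: [-18.5, -6.7, 11.4]
width: 0.643
gripper_force: 95.0
```

```bash
python3 -c "
from h import *
carr(); go(.4924,-.1007,.077,7.9-40)"
```

```text
carr px [212.81 217.12] area 74 wid [12 11] y 26.3 z 0.0516
d [-0.0007  0.0014  0.0017] turn 1.356 | yaw 45.58 pos [ 0.491  -0.1012  0.0787] q6 0.31 w 0.644 t 18.32
```

Emit:
{"name": "jog_arm", "arguments": {
  "segments": [
    [1, [0, 0, 0], 0],
    [1, [0, 0, 0], 0],
    [1, [0, 0, 0], 0.18],
    [1, [0, 0, 0], 0.36],
    [1, [0, 0, 0], 0.54],
    [1, [0, 0, 0], 0.72],
    [1, [0, 0, 0], 0.9],
    [1, [0, 0, 0], 1.08],
    [1, [0, 0, 0], 1.22],
    [0.4, [0, 0, 0], 1.22],
    [0.4, [0, 0, 0], 1.22],
    [0.4, [0, 0, 0], 1.22]
  ],
  "clamp_n": 30
}}

```text
time_s: 19.82
tool_pos: [0.4923, -0.1005, 0.0787]
eef_rot: [-0.0, 0.839, 0.543, -0.0]
force: [-5.5, 2.0, 9.0]
width: 0.661
gripper_force: 30.3
```

```bash
python3 -c "
from h import *
carr()"
```

```text
carr px [212.81 217.12] area 74 wid [12 11] y 26.3 z 0.0516
```

Emit:
{"name": "jog_arm", "arguments": {
  "segments": [
    [0.4, [0, 0, 0], -0.17],
    [0.4, [0, 0, 0], -0.34],
    [0.4, [0, 0, 0], -0.51],
    [0.4, [0, 0, 0], -0.68],
    [0.4, [0, 0, 0], -0.75],
    [0.4, [0, 0, 0], -0.75]
  ]
}}

```text
time_s: 20.62
tool_pos: [0.4907, -0.0995, 0.0774]
eef_rot: [-0.002, 0.582, 0.813, 0.0]
force: [-13.4, 5.0, 5.5]
width: 0.636
gripper_force: 45.0
```

```bash
python3 -c "
from h import *
carr(); go(.4924,-.1007,.077,7.9-40)"
```

```text
carr px [219.24 219.81] area 74 wid [13 10] y 53.8 z 0.0517
d [-0.0017  0.0012  0.0004] turn 0.887 | yaw 18.73 pos [ 0.4907 -0.0995  0.0774] q6 0.78 w 0.636 t 20.68
```

Emit:
{"name": "jog_arm", "arguments": {
  "segments": [
    [0.4, [0, 0, 0], -0.17],
    [0.4, [0, 0, 0], -0.3],
    [0.4, [0, 0, 0], -0.3],
    [0.4, [0, 0, 0], -0.3]
  ]
}}

```text
time_s: 21.18
tool_pos: [0.4904, -0.1003, 0.0777]
eef_rot: [-0.002, 0.455, 0.89, -0.0]
force: [-15.5, -0.1, 8.7]
width: 0.64
gripper_force: 80.5
```

```bash
python3 -c "
from h import *
carr(); go(.4924,-.1007,.077,7.9-40)
c=cam('top');s=cam('side')
S0=np.zeros((600,800,3),np.uint8)
S0[:,:400]=cv2.resize(c['frame'][130:190,230:270,::-1],(400,600),interpolation=cv2.INTER_CUBIC); S0[:,400:]=cv2.resize(s['frame'][190:250,205:245,::-1],(400,600),interpolation=cv2.INTER_CUBIC);cv2.imwrite('pics/t6.png',S0)"
```

```text
carr px [222.03 220.89] area 76 wid [13 11] y 65.6 z 0.052
d [-0.0015  0.0014  0.0007] turn 1.186 | yaw 35.87 pos [ 0.4904 -0.1003  0.0777] q6 0.48 w 0.638 t 21.23
```

View pics/t6.png

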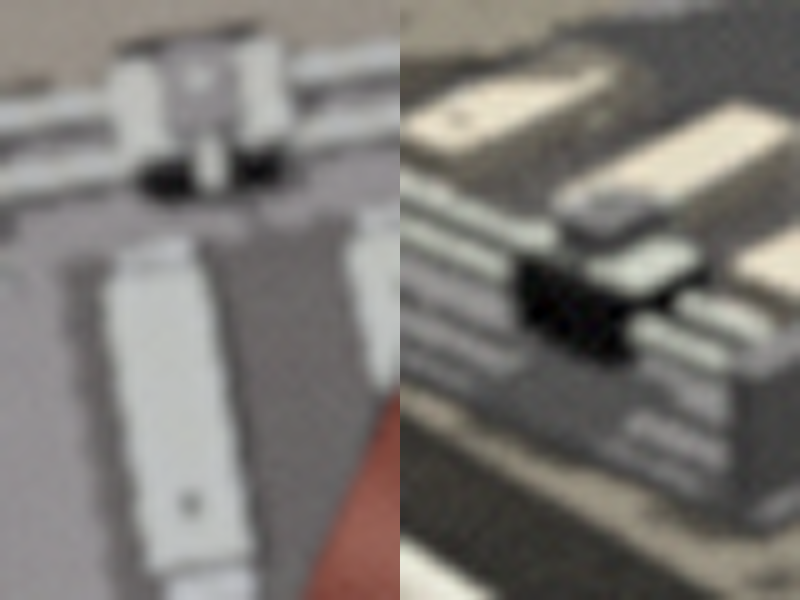

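The top crop shows the pointer's bright bracket at about (211,165), with its tip end near (211,190). That is right of the packer's centre line, which meets that row at about (150,·). I measure both by mask.

Add to h.py:
```python
def off(zp=.055):
    "pointer offset (mm, + = left of packer line) from top view"
    c=cam("top"); L=(M+.075*EY)
    # packer: bright mask between lips, per-column line fit of its two long edges
    q=max((b for b in blobs(c,228,144,266,195,140) if len(b)>150),key=len)
    w=ray(c,q,.041)-M; x,y=w@EX*1000,w@EY*1000
    k=(x>-38)&(x<38); ym=np.median(y[k]); lo=k&(y<ym); hi=k&(y>ym)
    a=np.polyfit(x[lo],y[lo],1); b=np.polyfit(x[hi],y[hi],1); m=(a+b)/2
    # pointer bracket: bright strip between the carriage's dark front faces
    P=proj(c,[M+.066*EX+t*EY+[0,0,zp] for t in (m[1]+m[0]*61+np.arange(-30,30.1,.25))/1000]).astype(np.float32)
    g=cv2.cvtColor(c["frame"],cv2.COLOR_RGB2GRAY)
    out=[]
    for dx in (.066,.069,.072,.075):
        t=m[1]+m[0]*61+np.arange(-35,35.1,.25)
        P=proj(c,M+dx*EX+(t/1000)[:,None]*EY+[0,0,zp]).astype(np.float32)
        v=cv2.remap(g,P[None,:,0],P[None,:,1],cv2.INTER_CUBIC)[0].astype(float)
        out.append((dx,v[::10].astype(int).tolist()))
    return m,b-a,out,m[1]+m[0]*61
```

```bash
python3 -c "
from h import *
m,w,o,yc=off(); print(m,w,yc); [print(*r) for r in o]
c=cam('top'); p=ray(c,(250.65,148.05),.055)[0]-M; print(p@EX,p@EY)
p=ray(c,(250.65,146),.055)[0]-M; print(p@EX,p@EY)
"
```

```text
[-6.61984424e-02  1.04114101e+02] [-4.05974011e-02  4.45383986e+01] 100.07599565415319
0.066 [62, 26, 15, 18, 26, 44, 73, 103, 120, 127, 121, 111, 107, 112, 117, 119, 115, 111, 109, 109, 105, 101, 99, 95, 91, 91, 104, 116, 120]
0.069 [76, 37, 29, 27, 28, 41, 69, 100, 117, 123, 119, 113, 110, 112, 114, 118, 119, 120, 117, 113, 112, 112, 116, 118, 117, 116, 124, 135, 140]
0.072 [85, 61, 59, 59, 64, 77, 105, 133, 150, 155, 152, 150, 149, 148, 149, 151, 155, 155, 154, 152, 149, 149, 153, 157, 154, 141, 132, 135, 141]
0.075 [110, 104, 111, 115, 121, 132, 150, 167, 177, 177, 178, 179, 178, 177, 175, 175, 176, 177, 179, 179, 177, 176, 176, 177, 171, 152, 133, 134, 137]
0.06408131983075088 0.059550432592651165
0.07038742337901611 0.05852681415227075
```

Run:
```python
s=open("h.py").read(); i=s.index("def off("); s=s[:i]+'''def off(zp=.055):
    "pointer (bright strip between the carriage's dark front) against the packer's centre line, top view, mm"
    c=cam("top"); g=cv2.cvtColor(c["frame"],cv2.COLOR_RGB2GRAY)
    prof=lambda X,t,z: cv2.remap(g,*[a[None].astype(np.float32) for a in proj(c,M+X*EX+(t/1000)[:,None]*EY+[0,0,z]).T],cv2.INTER_CUBIC)[0].astype(float)
    t=np.arange(50,100.1,.25); X=np.arange(-.036,.037,.004); ce=[]; wi=[]
    for x in X:
        k=np.flatnonzero(prof(x,t,.041)>140); k=k[np.abs(t[k]-75)<28]; k=max(np.split(k,np.flatnonzero(np.diff(k)>1)+1),key=len)
        ce.append((t[k[0]]+t[k[-1]])/2); wi.append(t[k[-1]]-t[k[0]])
    m=np.polyfit(X,ce,1); t=np.arange(30,105.1,.25); py=[]
    for x in (.066,.068,.07,.072):
        v=prof(x,t,zp); d=cv2.blur(v[None],(1,1))[0]
        r=np.array([v[j]-max(v[j-40:j-20].min(),v[j+20:j+40].min()) for j in range(40,len(v)-40)]); j=40+r.argmax()
        s=slice(j-24,j+25); u=np.clip(v[s]-(v[s].min()+v[j])/2,0,None); py.append(float((t[s]*u).sum()/u.sum()))
    print("packer yc at 0",m[1].round(2),"slope",(m[0]/1000).round(3),"wid",np.median(wi),"line at 61:",(np.polyval(m,.061)).round(2),"pointer",np.round(py,1),"off",(np.mean(py)-np.polyval(m,.061)).round(2))
'''; open("h.py","w").write(s)
```

```bash
python3 -c "
from h import *
off();off()"
```

```text
packer yc at 0 81.6 slope -0.027 wid 31.0 line at 61: 79.97 pointer [58.9 58.9 58.8 58.7] off -21.16
packer yc at 0 81.15 slope -0.002 wid 31.0 line at 61: 81.02 pointer [59.  58.9 58.7 58.6] off -22.21
```

```bash
python3 -c "
from h import *
c=cam('top')
for b in blobs(c,236,145,312,195,150): r=rect(c,b,.041); w=np.r_[r[:2]/1000,0]-M; print(r,(w@EX*1000).round(1),(w@EY*1000).round(1))
for th in (125,140,155):
  q=proj(c,M+np.array([0,0,.041])+.075*EY); print(q)
"
```

```text
[614.2   7.2 116.8  31.    7.8] -2.5 81.1
[655.6 -57.5  60.1  27.6 -16.6] 29.6 11.3
[694.1  26.6  27.8  10.1  88.5] 79.3 89.3
[[249.05380221 170.5602909 ]]
[[249.05380221 170.5602909 ]]
[[249.05380221 170.5602909 ]]
```

Emit:
{"name": "jog_arm", "arguments": {
  "segments": [
    [1, [0, 0, 0], 0],
    [1, [0, 0, 0], 0],
    [1, [0, 0, 0], 0.18],
    [1, [0, 0, 0], 0.36],
    [1, [0, 0, 0], 0.54],
    [1, [0, 0, 0], 0.72],
    [1, [0, 0, 0], 0.83],
    [0.4, [0, 0, 0], 0.83],
    [0.4, [0, 0, 0], 0.83],
    [0.4, [0, 0, 0], 0.83]
  ],
  "clamp_n": 30
}}

```text
time_s: 22.82
tool_pos: [0.492, -0.1006, 0.0784]
eef_rot: [-0.0, 0.775, 0.632, -0.0]
force: [-6.0, 1.4, 9.7]
width: 0.653
gripper_force: 31.2
```

Emit:
{"name": "jog_arm", "arguments": {
  "segments": [
    [0.4, [0, 0, 0], -0.17],
    [0.4, [0, 0, 0], -0.34],
    [0.4, [0, 0, 0], -0.5],
    [0.4, [0, 0, 0], -0.5],
    [0.4, [0, 0, 0], -0.5]
  ]
}}

```text
time_s: 23.45
tool_pos: [0.4908, -0.0996, 0.0771]
eef_rot: [-0.002, 0.595, 0.804, -0.0]
force: [-10.3, 3.2, 3.7]
width: 0.641
gripper_force: 39.3
```

```bash
python3 -c "
from h import *
carr(); off()"
```

```text
carr px [226.77 222.96] area 81 wid [14 11] y 85.2 z 0.0518
packer yc at 0 81.59 slope -0.026 wid 31.0 line at 61: 80.01 pointer [77.9 78.  78.2 78.4] off -1.9
```

Emit:
{"name": "jog_arm", "arguments": {
  "segments": [
    [1, [0, 0, 0], 0],
    [1, [0, 0, 0], 0],
    [1, [0, 0, -0.03], 0],
    [1, [0, 0, -0.065], 0],
    [0.6, [0, 0, -0.065], -0.1],
    [0.6, [0, 0, -0.065], -0.1],
    [0.6, [0, 0, -0.065], -0.1]
  ],
  "clamp_n": 20
}}

```text
time_s: 24.42
tool_pos: [0.4923, -0.1006, 0.1423]
eef_rot: [-0.0, 0.555, 0.832, 0.0]
force: [0.3, 0.7, -0.6]
width: 0.598
gripper_force: 0.0
```

```bash
python3 -c "
from h import *
off(); off(); carr(); go(.493,-.1151,.102,25)"
```

```text
packer yc at 0 81.15 slope -0.001 wid 31.0 line at 61: 81.07 pointer [78.  78.1 78.2 78.3] off -2.92
packer yc at 0 81.09 slope -0.001 wid 31.25 line at 61: 81.06 pointer [77.9 78.1 78.2 78.4] off -2.91
carr px [226.77 222.96] area 81 wid [14 11] y 85.2 z 0.0518
d [-0.0137 -0.0049  0.0403] turn -0.043 | yaw 22.56 pos [ 0.4923 -0.1006  0.1423] q6 0.71 w 0.599 t 24.57
```

Emit:
{"name": "jog_arm", "arguments": {
  "segments": [
    [0.6, [-0.014, -0.005, 0], -0.04],
    [0.6, [-0.014, -0.005, 0.03], -0.04],
    [0.6, [-0.014, -0.005, 0.04], -0.04],
    [0.6, [-0.014, -0.005, 0.04], -0.04],
    [0.1, [-0.014, -0.005, 0.04], -0.04],
    [0.1, [-0.014, -0.005, 0.04], -0.04],
    [0.1, [-0.014, -0.005, 0.04], -0.04],
    [0.1, [-0.014, -0.005, 0.04], -0.04]
  ],
  "clamp_n": 20
}}

```text
time_s: 25.58
tool_pos: [0.4933, -0.1159, 0.1039]
eef_rot: [0.0, 0.538, 0.843, -0.0]
force: [-5.6, -1.4, 5.3]
width: 0.327
gripper_force: 19.5
```

```bash
python3 -c "
from h import *
off()"
```

```text
packer yc at 0 81.15 slope -0.002 wid 31.25 line at 61: 81.02 pointer [78.  78.1 78.1 78.3] off -2.91
```

Emit:
{"name": "jog_arm", "arguments": {
  "segments": [
    [0.1, [0, 0, 0], 0.15],
    [0.1, [0, 0, 0], 0.3],
    [0.1, [0, 0, 0], 0.3],
    [0.1, [0, 0, 0], 0.3]
  ]
}}

```text
time_s: 26.12
tool_pos: [0.4934, -0.1161, 0.104]
eef_rot: [0.001, 0.658, 0.753, -0.0]
force: [-4.1, -2.7, 5.7]
width: 0.313
gripper_force: 20.0
```

```bash
python3 -c "
from h import *
off();off();carr(); go(.493,-.1151,.102,25)"
```

```text
packer yc at 0 79.88 slope 0.003 wid 31.5 line at 61: 80.04 pointer [78.  78.1 78.2 78.3] off -1.9
packer yc at 0 79.91 slope 0.003 wid 31.5 line at 61: 80.07 pointer [78.  78.  78.2 78.4] off -1.93
carr px [226.67 222.9 ] area 82 wid [14 11] y 84.8 z 0.0518
d [ 0.0011 -0.0003  0.002 ] turn -0.302 | yaw 7.71 pos [ 0.4934 -0.1162  0.104 ] q6 0.95 w 0.316 t 26.27
```

Emit:
{"name": "jog_arm", "arguments": {
  "segments": [
    [0.1, [0, 0, 0], 0.15],
    [0.1, [0, 0, 0], 0.3],
    [0.1, [0, 0, 0], 0.45],
    [0.1, [0, 0, 0], 0.45],
    [0.1, [0, 0, 0], 0.45]
  ]
}}

```text
time_s: 26.9
tool_pos: [0.4933, -0.1168, 0.1048]
eef_rot: [0.001, 0.809, 0.587, -0.001]
force: [-7.2, -4.8, 14.4]
width: 0.314
gripper_force: 57.0
```

```bash
python3 -c "
from h import *
off();off();carr(); go(.493,-.1151,.102,25)"
```

```text
packer yc at 0 77.78 slope -0.001 wid 31.25 line at 61: 77.75 pointer [77.9 78.  78.2 78.4] off 0.39
packer yc at 0 77.77 slope -0.001 wid 31.25 line at 61: 77.7 pointer [78.1 78.1 78.2 78.3] off 0.48
carr px [226.77 223.01] area 82 wid [14 11] y 85.2 z 0.0516
d [ 0.0015 -0.0008  0.0029] turn -0.752 | yaw -18.06 pos [ 0.4933 -0.1168  0.1049] q6 1.4 w 0.313 t 27.05
```

Emit:
{"name": "jog_arm", "arguments": {
  "segments": [
    [0.1, [0, 0, 0], 0],
    [0.1, [0, 0, 0], 0],
    [0.6, [0, 0, 0], 0],
    [0.6, [0, 0, 0], 0],
    [0.6, [0, 0, 0], 0],
    [0.6, [0, 0, -0.04], 0],
    [0.6, [0, 0, -0.1], 0],
    [0.6, [0, 0, -0.13], 0],
    [0.6, [0, 0, -0.13], 0]
  ]
}}

```text
time_s: 28.18
tool_pos: [0.4945, -0.1161, 0.2355]
eef_rot: [0.002, 0.809, 0.587, 0.001]
force: [0.4, 0.1, -0.1]
width: 0.599
gripper_force: 0.0
```

```bash
python3 -c "
from h import *
off();off()
c=cam('top')
for p in (.05,.06): off(p)
s=cam('side')
S0=np.zeros((600,800,3),np.uint8)
S0[:,:480]=cv2.resize(c['frame'][125:245,110:310,::-1],(480,288),interpolation=cv2.INTER_CUBIC).repeat(1,0) if 0 else 0
S0[:400,:]=cv2.resize(c['frame'][130:240,110:330,::-1],(800,400)); S0[400:,:350]=cv2.resize(s['frame'][160:260,170:345,::-1],(350,200))
cv2.imwrite('pics/t7.png',S0)"
```

```text
packer yc at 0 77.8 slope 0.0 wid 31.25 line at 61: 77.81 pointer [77.9 78.1 78.2 78.4] off 0.35
packer yc at 0 77.81 slope 0.001 wid 31.5 line at 61: 77.88 pointer [78.  78.1 78.2 78.4] off 0.27
packer yc at 0 77.82 slope 0.0 wid 31.25 line at 61: 77.82 pointer [77.8 77.8 78.  78.1] off 0.12
packer yc at 0 77.84 slope 0.0 wid 31.5 line at 61: 77.85 pointer [78.1 78.3 78.4 78.6] off 0.49
```

View pics/t7.png

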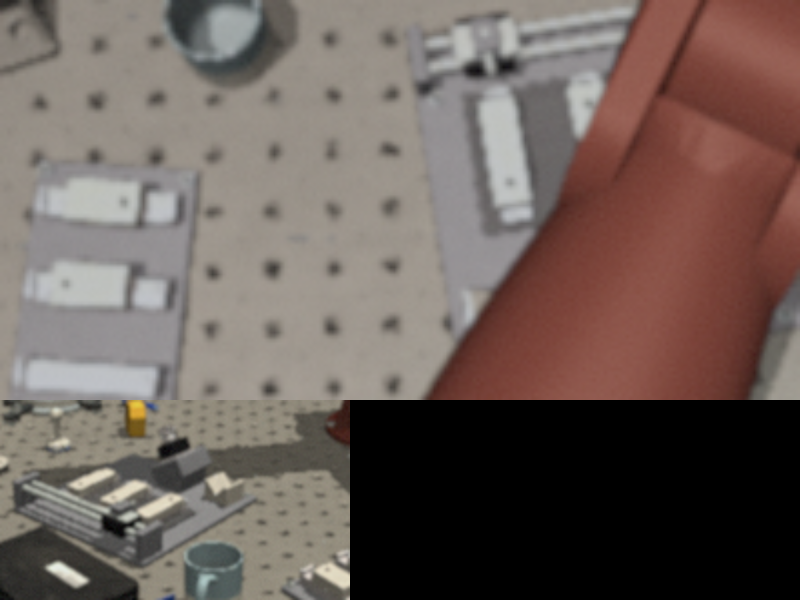

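The pointer (488,65) stands on the packer's centre line (505,150, along the nest axis). The short packer lies on the rack's middle bar at (90,285) and the bystanders are in place. The arm is clear, so I hand in.

```bash
python3 -c "
from bench import bot, eyes, job
print(job.hand_in())"
```

```text
the job is handed in; nothing more can be done
None
```

I swapped the packers, set the pointer to about 0.3 mm (by camera) from the new packer's centre line, and handed the job in at about 28 s; no verdict was returned. My first, wrongly turned grip on the coarse knob is the likely cause of a nest shift of about 5 mm left, which the fine knob partly took back.

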